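Sweep the loose joint collars into the bench catch pan

ROBOT

A 6-joint arm with a two-finger parallel gripper is mounted at the origin on the work surface. World frame = base frame: x ahead of the robot, y to its left, z up, the work surface at z = 0. Lengths are in m, angles in degrees, forces in N, time in s.
With the tool pointing down it reaches from about 0.325 to 0.85 m from the base axis. Payload 15.5 kg.
Tool frame: the origin (TCP) lies midway between the tips of the shut fingers; the grasp point (between the pads) lies 19 mm behind it; z points along the fingers, y is the line along which they close (so a half turn about z gives the same grasp; the last joint's range is limited). The gripper opens to 91 mm and grips with 3 to 60 N. Pads are 32 mm wide; open, the fingers measure 118 mm over their backs; the gripper's body (76 mm by 178 mm) begins 60 mm behind the grasp point.
Start: joints at [-71.419, 28.281, 77.091, -0, 74.628, -5.472], TCP at [0.255, -0.571, 0.214] pointing down, gripper open.
Joint ranges: [-166.48, 166.48], [-47.26, 123.95], [12.59, 153.08], [-70.14, 250.14], [6.76, 159.57], [-176.63, 176.63]. Speed limits (degrees/s): [108.29, 108.29, 147.25, 172.46, 172.46, 172.46].

INTERFACE

Orientations are given as a 3x3 rotation matrix whose columns are the frame's x, y, z axes.
In Python, from bench import ctrl gives the robot as it stands. The module is installed in compiled form; this text tells all that it offers. Calls block until the motion is done:
- ctrl.goto(position, orientation): joint-space move of the TCP to a pose.
- ctrl.move_l(position, vel=0.15, ori=None, contact_N=None): straight line of the TCP; ori=None keeps the orientation; vel is the mean speed in m/s. With contact_N (N) it stops when the force on the tool has changed by that much, and returns True; else False.
- ctrl.movej(angles): joint-space move.
- ctrl.command_gripper(opening): opening from 0.0 (shut) to 1.0 (fully open); the grip force is fixed at half the most; returns when the fingers have stopped.
- ctrl.sleep(seconds).
- ctrl.ik(position, orientation): joint angles nearest the present ones, or None.
- ctrl.read_camera(name): name is "side" or "top"; returns the picture (480x640x3 uint8, blue, green, red); there is no depth.
- ctrl.camera_params(name): a dict with "fx", "fy", "cx", "cy" (pixels), "pose" (4x4, takes a point from camera to world coordinates). Camera axes: x right, y up, looking along -z (the intrinsics and any distortion apply to the point x, -y, -z); pixel columns grow to the right and rows downward; lengths in m; the calibration is good to about 2 mm. A picture is of the moment at which its call begins. camera_params takes no time and is no camera call.
A pose or a line that the arm cannot do raises ctrl.MotionError and nothing moves.
- ctrl.sign_off(): hands the job in; it is judged then, once.
Readings, each from a call of its own:
- ctrl.current_t(): time.
- ctrl.current_q(): joint angles.
- ctrl.current_dq(): joint speeds.
- ctrl.current_effort(): joint torques, N m.
- ctrl.current_tool_pos(): TCP position.
- ctrl.current_eef_rot(): TCP orientation.
- ctrl.current_contact_force(): force on the tool from outside, world axes, zero at the start.
- ctrl.current_wrist_torque(): the same for the moment, N m.
- ctrl.current_grip_width(): opening from 0.0 (shut) to 1.0 (fully open).
- ctrl.current_grasp_force(): force on a finger pad.
Only numpy, scipy, OpenCV 4.12 (cv2) and the standard library are available. Lean on these libraries where they do the work, as an engineer would, in place of code of your own. Each camera call takes 0.05 s, during which the arm holds its last target. There are 200 camera calls.

TASK

Clear the bench for the next cue: with the outside of the closed fingers, sweep the three loose steel joint collars along the bench, over the lip and wholly into the catch pan, and leave them lying there. Slide them only, never picking one up or taking it between the fingers, and do not disturb the burnisher, the sanding pad or the radius gauge.

Things in the scene. Friction and masses are not known exactly. Their poses are not given: they have to be found in the camera images.
- pan: Aluminium catch pan screwed to the bench, 130 deep, 190 wide. Origin: centre of its footprint, bench level; x runs from open mouth to back wall, y across, z up. Mouth: the whole front edge x=-65, facing the robot's right; a ramp rises to the 2 thick floor by x=-49. Side walls |y|=92 to 95, 12 high to x=-43, then 24; back wall x=62 to 65, 42 high. Low screwed ears to |y|=116. All in mm.
- collar1_mid (a point): Loose stainless-steel cue joint collar, a plain ring standing flat on the bench on its end: outside diameter 22 mm, bore 16 mm, 16 mm tall, about 23 g. All three are alike. This point is its centre on the axis, half-way up (8 mm above what it stands on); z is the ring's axis. It slides with ordinary friction and stops when the push stops.
- collar2_mid (a point): Loose stainless-steel cue joint collar, a plain ring standing flat on the bench on its end: outside diameter 22 mm, bore 16 mm, 16 mm tall, about 23 g. All three are alike. This point is its centre on the axis, half-way up (8 mm above what it stands on); z is the ring's axis. It slides with ordinary friction and stops when the push stops.
- collar3_mid (a point): Loose stainless-steel cue joint collar, a plain ring standing flat on the bench on its end: outside diameter 22 mm, bore 16 mm, 16 mm tall, about 23 g. All three are alike. This point is its centre on the axis, half-way up (8 mm above what it stands on); z is the ring's axis. It slides with ordinary friction and stops when the push stops.
- collar1: The same collar as collar1_mid; this origin is the centre of its lower end face.
- collar2: The same collar as collar2_mid; this origin is the centre of its lower end face.
- collar3: The same collar as collar3_mid; this origin is the centre of its lower end face.
- burnisher: Bystander: turned brass burnisher standing upright, largest diameter 26 mm, 66 mm tall, loose. Origin at the centre of its foot.
- sanding_pad: Bystander: grey rubber sanding pad lying flat, 50 mm (its x) by 90 mm (its y) by 22 mm tall, loose. Origin at the centre of its underside.
- gauge: Bystander: flat steel radius gauge with a concave end, 34 mm (its x) by about 57 mm (its y, from -35 to +22 mm), 4 mm thick, loose. Origin at the underside near its middle.

How it is judged:
By the outcome, as a careful person would: the job done as asked, in the order asked, and still so for the second after the job is handed in, with the robot touching nothing.
It also fails if it takes over 72 s, if anything falls off the work surface, if the arm or the gripper's body presses on something with over 40 N, if the wrist force passes 120 N, or if a joint passes its speed limit or range.

## Working session

There is one attempt and no reset: what is moved stays moved. The work goes in short steps, each a Python script; the robot and the scene stay as the last script left them, time stands still between calls to the robot, and variables do not carry over. Pictures are saved under pics/ and viewed, at most 10 in all, crops included, and the job is handed in when it is done.

```bash
mkdir -p pics; python3 - <<'E'
from bench import ctrl
import cv2
for n in("top","side"):
    cv2.imwrite(f"pics/{n}0.png",ctrl.read_camera(n)); p=ctrl.camera_params(n); print(n,{k:(v.tolist() if hasattr(v,'tolist') else v) for k,v in p.items()})
print(ctrl.current_t(),ctrl.current_eef_rot())
E
```

```text
top {'fx': 539.9515657570338, 'fy': 539.9515657570338, 'cx': 319.890841795399, 'cy': 239.78634944374386, 'pose': [[0.02802708381791036, 0.9916762855874333, -0.12566871995916595, 0.43010302147006885], [-0.9996016653847152, 0.028221557541360676, -0.0002329163865208913, -0.03978295345597878], [0.0033155893544393, 0.12562518972503534, 0.9920722345544106, 1.1338545381764433], [0.0, 0.0, 0.0, 1.0]]}
side {'fx': 615.8159482492556, 'fy': 615.8159482492556, 'cx': 323.34232466709, 'cy': 243.16404919668042, 'pose': [[0.9982865753700699, 0.03708029903009723, -0.04526549303537529, 0.5201082238018487], [-0.05846369961983685, 0.5999279125449387, -0.7979150929617971, -0.8480204114063817], [-0.002430897500621143, 0.7991943137768877, 0.6010678327477113, 0.6225578260573681], [0.0, 0.0, 0.0, 1.0]]}
0.1 [[ 9.13172634e-01  4.07572846e-01 -3.41657109e-04]
 [ 4.07572977e-01 -9.13172083e-01  1.00753136e-03]
 [ 9.86506882e-05 -1.05930027e-03 -9.99999434e-01]]
```

View pics/top0.png

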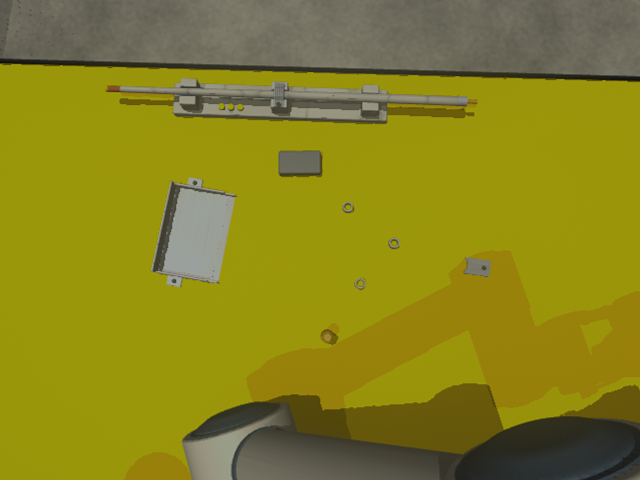

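View pics/side0.png

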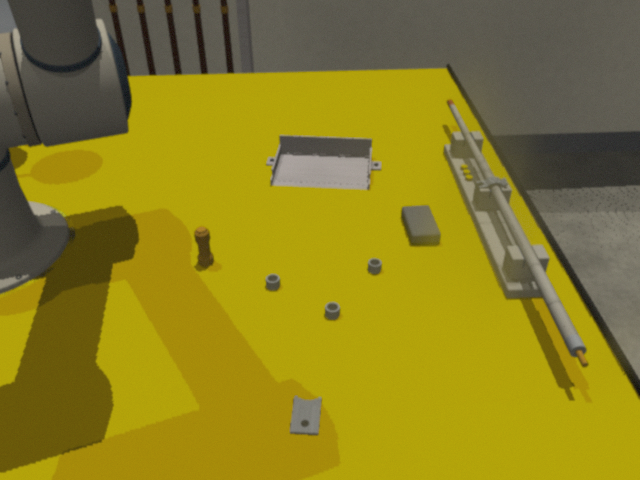

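The top view shows collars near (348,208), (394,244) and (361,284), with the pan around (195,232). The pad is at (300,162), the burnisher at (328,337) and the gauge at (478,267). In the side view the collars are near (375,266), (333,311) and (273,282). I'll crop in closer for exact points.

```bash
python3 - <<'E'
import cv2
a=cv2.imread("pics/top0.png")[140:350,145:405]; cv2.imwrite("pics/topc.png",cv2.resize(a,(780,630)[:2],interpolation=cv2.INTER_CUBIC)[:600])
a=cv2.imread("pics/side0.png")[125:325,190:450]; cv2.imwrite("pics/sidec.png",cv2.resize(a,(780,600),interpolation=cv2.INTER_CUBIC))
E
```

```text
(no output)
```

View pics/topc.png

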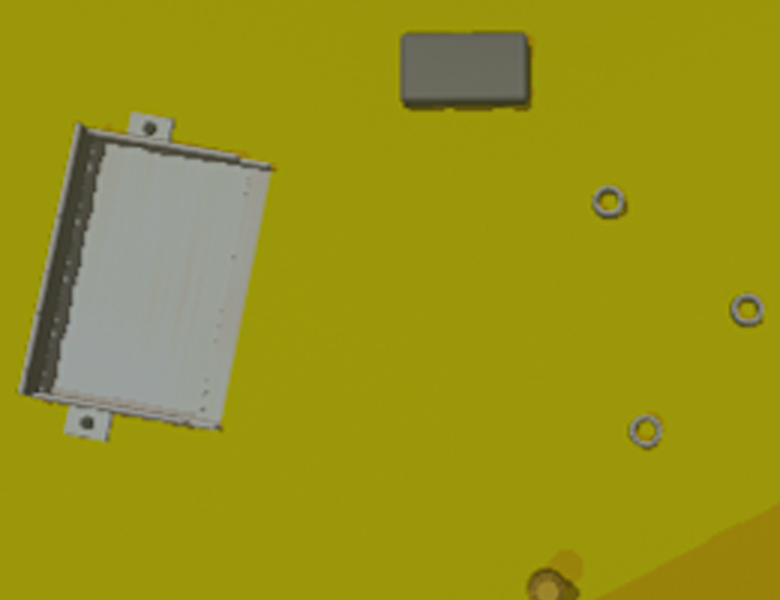

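View pics/sidec.png

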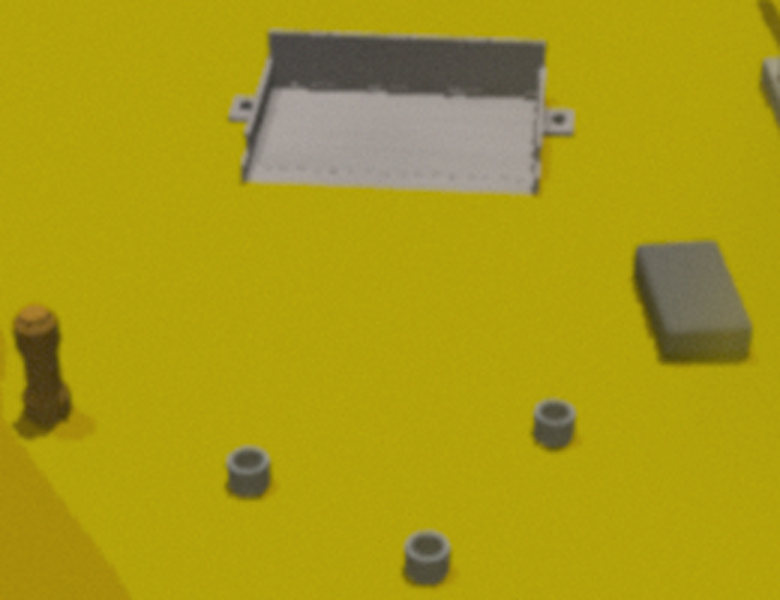

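The crops are 3x. In the top view the collar rims are A (609,201), B (747,309) and C (646,431), and the pan mouth ends are (272,168) and (222,428). In the side view the rims are (554,411), (428,544) and (249,459), and the mouth ends are (537,193) and (245,183). Next I triangulate.

```bash
cat > h.py <<'E'
import numpy as np
from bench import ctrl
def ray(n,u,v):
    p=ctrl.camera_params(n);T=np.array(p["pose"]);d=T[:3,:3]@[(u-p["cx"])/p["fx"],-(v-p["cy"])/p["fy"],-1]
    return T[:3,3],d/np.linalg.norm(d)
def tri(t,s):
    R=[ray("top",*t),ray("side",*s)]
    M=[np.eye(3)-np.outer(d,d) for _,d in R]
    X=np.linalg.solve(sum(M),sum(m@o for m,(o,_) in zip(M,R)))
    return X,[np.linalg.norm(m@(X-o))*1e3 for m,(o,_) in zip(M,R)]
def plane(n,u,v,z):
    o,d=ray(n,u,v);return o+d*(z-o[2])/d[2]
E
python3 - <<'E'
from h import *
np.set_printoptions(precision=4,suppress=True)
T=lambda p:(145+p[0]/3,140+p[1]/3); S=lambda p:(190+p[0]/3,125+p[1]/3)
P=dict(A=((609,201),(554,411)),B=((747,309),(428,544)),C=((646,431),(249,459)),backL=((22,392),(270,32)),backR=((80,125),(545,42)),
 earL=((87,422),(246,105)),earR=((150,127),(559,119)),mouthL=((222,428),(245,183)),mouthR=((272,168),(537,193)),
 burn=((546,588),(37,316)),padNearRob=((401,104),(637,250)),pad_mr=((526,104),(665,330)),pad_far=((528,33),(748,327)))
for k,(t,s) in P.items():
    X,e=tri(T(t),S(s)); print(k,X,np.round(e,1), "side-plane" , plane("side",*S(s),X[2])[:2]-X[:2])
print("gauge",plane("top",478,267,0.004))
E
```

```text
A [ 0.6433 -0.0967  0.0157] [0.3 0.3] side-plane [0.0003 0.0001]
B [ 0.5699 -0.1943  0.0154] [0.5 0.5] side-plane [0.0005 0.0001]
C [ 0.4834 -0.1256  0.0154] [0.6 0.6] side-plane [0.0006 0.0001]
backL [0.4964 0.2982 0.0393] [0.3 0.3] side-plane [0.0003 0.0001]
backR [0.6818 0.2704 0.0399] [0.7 0.7] side-plane [0.0007 0.0003]
earL [0.4787 0.2627 0.003 ] [0. 0.] side-plane [0. 0.]
earR [0.6892 0.2309 0.0028] [0.4 0.4] side-plane [-0.0004 -0.0001]
mouthL [ 0.4779  0.1695 -0.0018] [0.6 0.6] side-plane [0.0006 0.0001]
mouthR [ 0.6633  0.1431 -0.    ] [0.4 0.4] side-plane [0.0004 0.0001]
burn [ 0.3763 -0.0588  0.0619] [0.3 0.3] side-plane [-0.0003 -0.    ]
padNearRob [0.71   0.0517 0.0152] [1.6 1.6] side-plane [0.0016 0.0005]
pad_mr [ 0.7109 -0.0366  0.0212] [1.4 1.4] side-plane [0.0015 0.0004]
pad_far [ 0.7596 -0.0365  0.0215] [1.1 1.1] side-plane [-0.0012 -0.0003]
gauge [ 0.5251 -0.3727  0.004 ]
```

The triangulated points agree with the text: rims at about 15.5 mm (16 stated), back wall at 40 (42 stated), mouth width 187 (190 stated). I'll push collar A first. The tool's y axis goes along the push, so the 32 mm finger back does the sweeping.

```bash
cat >> h.py <<'E'
px=np.array([.143,.9897]); py=np.array([-.9897,.143]); O=np.array([.580,.2206])
W=lambda x,y:O+x*px+y*py
def sweep(c,goal,z=.006,vel=.09):
    c=np.array(c);g=W(*goal);d=(g-c)/np.linalg.norm(g-c)
    best=None
    for s in(1,-1):
        y=np.r_[s*d,0];zz=np.array([0,0,-1.]);R=np.c_[np.cross(y,zz),y,zz]
        q=ctrl.ik(np.r_[c-d*.042,.12],R)
        if q is not None and (best is None or abs(q[5])<abs(best[1][5])): best=(R,q)
    R=best[0]; off=.011+.0135
    ctrl.goto(np.r_[c-d*.042,.12],R)
    ctrl.move_l(np.r_[c-d*.042,z],vel=.12)
    ctrl.move_l(np.r_[g-d*off,z],vel=vel)
    ctrl.move_l(np.r_[g-d*(off+.012),z],vel=.08)
    ctrl.move_l(np.r_[g-d*(off+.012),.13],vel=.2)
    print(ctrl.current_t(),ctrl.current_tool_pos(),ctrl.current_contact_force())
E
python3 - <<'E'
from h import *
import cv2
ctrl.command_gripper(0.0)
sweep((.6433,-.0967),(.015,-.04))
print(ctrl.current_grip_width())
a=ctrl.read_camera("side")[100:340,150:470]; cv2.imwrite("pics/s1.png",cv2.resize(a,(800,600)))
E
```

```text
9.7333 [0.62347953 0.19325471 0.1289655 ] [-0.03076412 -0.21621592 -0.56896586]
0.006596987829267382
```

View pics/s1.png

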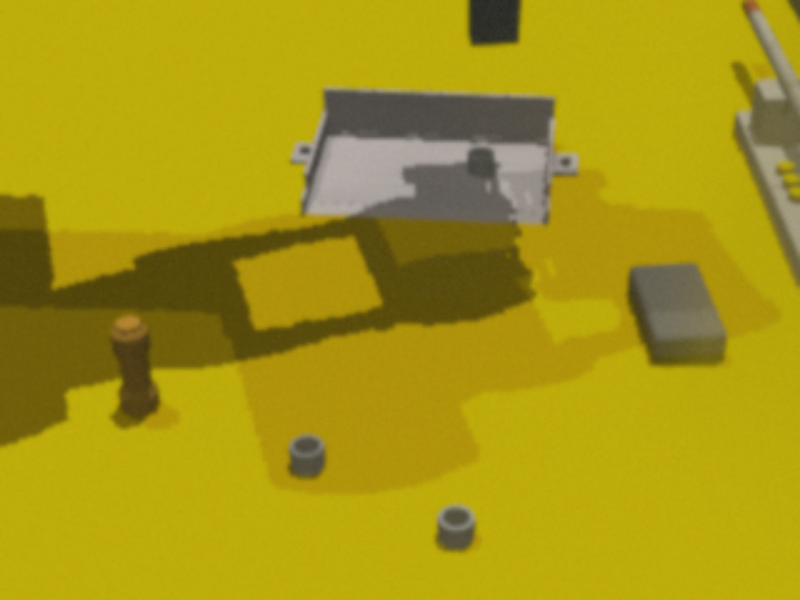

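Collar A is standing in the pan at crop (481,160), clear of the walls, and nothing else has moved. I'll do C and B next in their own lanes.

```bash
python3 - <<'E'
from h import *
import cv2
print(plane("side",150+481*.4,100+150*.4,.018), W(.015,-.04))
sweep((.4834,-.1256),(.015,.055))
sweep((.5699,-.1943),(.015,.008))
ctrl.goto([.40,-.40,.25],ctrl.current_eef_rot())
print(ctrl.current_t())
a=ctrl.read_camera("side")[100:340,150:470]; b=ctrl.read_camera("top")[140:380,140:500]
cv2.imwrite("pics/s2.png",cv2.resize(a,(800,600))); cv2.imwrite("pics/t2.png",cv2.resize(b,(800,533)))
E
```

```text
[0.61959883 0.22711526 0.018     ] [0.621733  0.2297255]
17.875 [0.52281363 0.20698013 0.12917094] [-0.50464204  0.16803124 -0.76664414]
26.8083 [0.57325409 0.20002048 0.12906553] [-0.05287199 -0.6585714  -0.19340651]
29.075
```

View pics/s2.png

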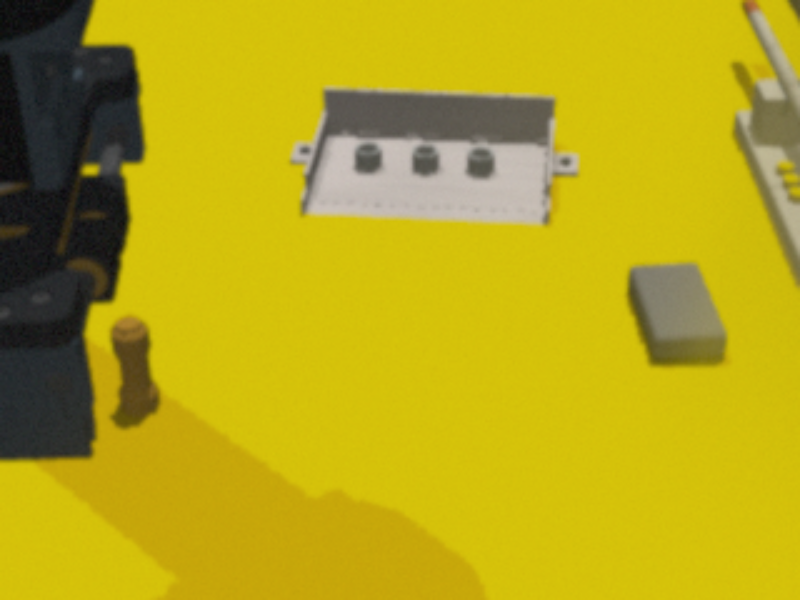

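View pics/t2.png

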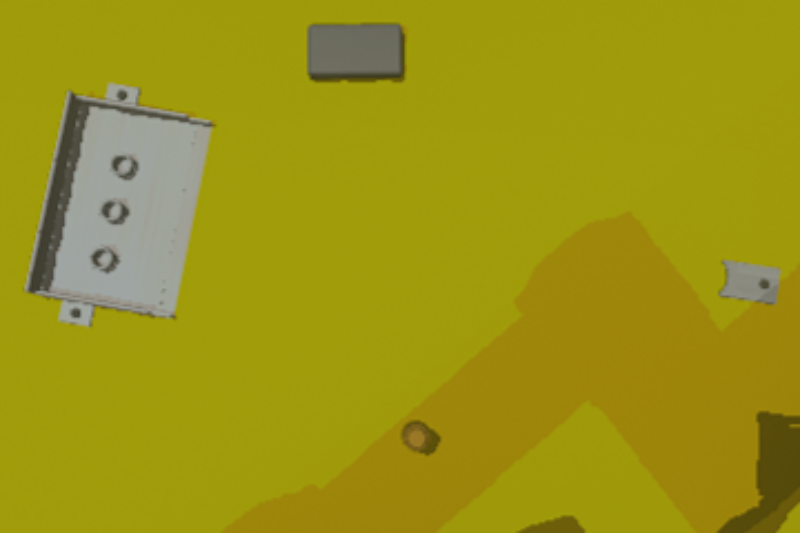

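The pictures show all three collars upright, well inside the pan (side crop (368,157), (425,159), (480,161)). The burnisher, pad and gauge are where they started, and the arm is touching nothing.

```bash
python3 -c "
from bench import ctrl
print(ctrl.sign_off())"
```

```text
the job is handed in; nothing more can be done
None
```

I swept all three collars into the catch pan with the closed fingers and handed the job in at about 29 s; in the last pictures they stood upright inside it, with the burnisher, sanding pad and radius gauge undisturbed.

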